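# Put away the shoe-polishing kit on the entry bench

## Task

The shoes are polished, so put the kit away: stack the three round polish tins in the middle of the stainless steel key tray, the largest at the bottom, the medium one on it and the smallest on top, each lying flat and centred on the one below. Lay the shoe brush bristles down, flat on the floor of the rattan-look bin. Leave the bowl, jar, phone stand and glasses case where they are.

Things in the scene. Friction and masses are not known exactly. Their poses are not given: they have to be found in the camera images.
- tin_large_center (a point): Largest polish tin: closed flat round steel tin with a grey lid, diameter 64 mm, height 30 mm, about 0.14 kg, loose, lid up. Point at its centre, half-way up; z along its axis.
- tin_medium_center (a point): Medium polish tin: closed flat round steel tin with a grey lid, diameter 52 mm, height 27 mm, about 0.10 kg, loose, lid up. Point at its centre, half-way up; z along its axis.
- tin_small_center (a point): Smallest polish tin: closed flat round steel tin with a grey lid, diameter 40 mm, height 24 mm, about 0.06 kg, loose, lid up. Point at its centre, half-way up; z along its axis.
- brush_center (a point): Shoe brush lying bristles down: pale wooden block 140 x 48 x 23 mm over dark stiff (rigid) bristles, 132 x 44 mm, 45 mm high in all, about 0.15 kg, loose. Point at its centre, half-way up; x along its length, y across, z up out of the wooden back. It can be gripped across its width; its two ends are alike.
- key_tray: Stainless steel key tray, empty, fixed to the bench: rectangular, 190 mm along its x by 130 mm along its y, flat floor 3 mm thick, upright rim 3 mm thick and 14 mm high over the bench. Origin at the centre of its underside, z up.
- bin: Brown rattan-look plastic bin, open-topped, empty, fixed to the bench: 220 mm along its x by 150 mm along its y, 70 mm high, walls and floor 5 mm thick (inside 210 x 140 mm). Origin at the centre of its underside, z up.
- bowl: Grey ceramic bowl, rim diameter 110 mm, 50 mm high, loose, not to be moved. Origin at the centre of its underside.
- jar: Glass jar with a black twist cap, diameter 72 mm, 100 mm high, loose, not to be moved. Origin at the centre of its underside.
- phone_stand: Black silicone phone stand, base 50 x 52 mm, about 58 mm high, loose, not to be moved. It may stand among the tins. Origin at the centre of its underside.
- glasses_case: Dark hard glasses case, 62 mm along its x by 155 mm along its y, 45 mm high, loose, not to be moved. Origin at the centre of its underside.

How it is judged (in metres and radians):
At the end, for the whole second after the job is handed in: The largest tin lies flat in the key tray within 15 mm of its middle, the medium tin flat on it and the smallest flat on that, each within 10 mm of the centre of the one below; the brush lies bristles down, flat on the floor of the bin; all are at rest (horizontal distance between tin_large_center and key_tray below 0.015 m and z of tin_large_center in the frame of key_tray between 0.014 and 0.022 m and horizontal distance between tin_medium_center and tin_large_center below 0.01 m and z of tin_medium_center in the frame of tin_large_center between 0.0245 and 0.0325 m and horizontal distance between tin_small_center and tin_medium_center below 0.01 m and z of tin_small_center in the frame of tin_medium_center between 0.0215 and 0.0295 m and x of brush_center in the frame of bin between -0.05 and 0.05 m and y of brush_center in the frame of bin between -0.055 and 0.055 m and z of brush_center in the frame of bin between 0.0225 and 0.0325 m and angle between each of tin_large_center, tin_medium_center, tin_small_center, brush_center's own z axis and vertical below 0.12 rad and linear speed of each of tin_large, tin_medium, tin_small, brush below 0.02 m/s); the robot touches nothing.
It fails at once if The grey ceramic bowl is moved by more than 25 mm or tipped over (distance of bowl from where it was at the start of the episode above 0.025 m or angle between bowl's own z axis and vertical above 0.4 rad).
It fails at once if The glass jar is moved by more than 25 mm or tipped over (distance of jar from where it was at the start of the episode above 0.025 m or angle between jar's own z axis and vertical above 0.4 rad).
It fails at once if The phone stand is moved by more than 25 mm or tipped over (distance of phone_stand from where it was at the start of the episode above 0.025 m or angle between phone_stand's own z axis and vertical above 0.4 rad).
It fails at once if The glasses case is moved by more than 25 mm or tipped over (distance of glasses_case from where it was at the start of the episode above 0.025 m or angle between glasses_case's own z axis and vertical above 0.4 rad).
It also fails if it takes over 109 s, if anything falls off the work surface, if the arm or the gripper's body presses on something with over 40 N, if the wrist force passes 120 N, or if a joint passes its speed limit or range.

## Robot

A 6-joint arm with a two-finger parallel gripper is mounted at the origin on the work surface. World frame = base frame: x ahead of the robot, y to its left, z up, the work surface at z = 0. Lengths are in mm, angles in rad, forces in N, time in s.
With the tool pointing down it reaches from about 350 to 925 mm from the base axis. Payload 6.4 kg.
Tool frame: the origin (TCP) lies on the centre line of the jaws, within the pads' length; the fingertips stand tip_extent ahead of it and the grasp point (between the pads) lies 8 mm behind it (tip_extent is the distance from the TCP to the fingertips, in mm); z points along the fingers, y is the line along which they close (so a half turn about z gives the same grasp; the last joint's range is limited). The gripper opens to 85 mm and grips with 20 to 120 N. Pads are 22 mm wide; open, the fingers measure 114 mm over their backs; the gripper's body (76 mm by 85 mm) begins 54 mm behind the grasp point. The pads swing forward as they close: fully open they stand 13 mm farther back than shut.
Start: joints at [0.942, 0.245, 1.558, -0, 1.339, -0.174], TCP at [285.533, 583.939, 242.29] pointing down, gripper open.
Joint ranges: [-3.13, 3.13], [-1.02, 2.26], [0.13, 2.54], [-0.95, 4.09], [0.21, 2.88], [-2.74, 2.74]. Speed limits (rad/s): [2.57, 2.57, 3.14, 3.14, 3.14, 3.14].

## Interface

Orientations are given as a 3x3 rotation matrix whose columns are the frame's x, y, z axes.
In Python, from rig import get_obs, get_image, hand_in, tip_extent gives the robot as it stands.
- The arm moves only by the tool jog_arm, never from a script. Its argument "steps" is a list of rows, each an object of numbers: "rx", "ry", "rz": the turn, a rotation vector about the tool's x, y, z in units of 5 degrees (1.0 is 5 degrees); "tx", "ty", "tz": the shift along the tool's x, y, z in units of 40 mm (1.0 is 40 mm); "fingers": the closure, from 0 (fully open) to 1 (shut). A call has 1 to 10 rows; each row shifts and turns the commanded pose from where the row before left it, along the tool's axes as they then stand; what a row does not reach is not made up. A row lasts 1/12 s, in which the tool goes at most 41.7 mm and 7.16 degrees, less where a joint would pass 70% of its speed; a pose out of reach is approached as far as the arm can. A call is refused whole if a number of a shift passes 1 or a number of a turn 1, either way. A call with a gripper value outside its range is refused whole. The fingers move at their own pace and stop on an object; "grip_force" is the grip in N (left out, the last holds). Time passes only in rows, so rows that do not move let the fingers close. It gives the time, the measured TCP pose, the force, the opening and the grip force at its end, in the units of the state.
- get_obs(): the state, without advancing time (a new reading comes with each control period).
- get_image(name): name is "scene" or "top"; returns a dict with "color" (384x512x3 uint8, red, green, blue), "fovy" (degrees; the focal length in pixels is half the picture's height over the tangent of half this angle, whatever the lens; pixels are square), "cx", "cy" (the principal point, pixels), "world_to_cam" (4x4, takes a point from world to camera coordinates). Camera axes: x right, y up, looking along -z (the intrinsics and any distortion apply to the point x, -y, -z); pixel columns grow to the right and rows downward; lengths in mm; the calibration is good to about 2 mm. A picture is of the moment at which its call begins. There is no depth.
- hand_in(): hands the job in; it is judged then, once.
The state is a dict: "t": time; "joint_pos": joint angles; "qd": joint speeds; "joint_torque": joint torques, N m; "ee_pos": TCP position; "orientation": TCP orientation; "contact_force": force on the tool from outside, world axes, zero at the start; "ft_torque": the same for the moment, N m; "width": finger opening in mm; "finger_force": force on a finger pad.
Only numpy, scipy, OpenCV 4.12 (cv2) and the standard library are available. Lean on these libraries where they do the work, as an engineer would, in place of code of your own. Each camera call takes 0.05 s, during which the arm holds its last target. There are 200 camera calls.

## Working session

There is one attempt and no reset: what is moved stays moved. The work goes in short steps, Python scripts to look and compute and a tool call to move; the robot and the scene stay as the last step left them, time stands still between calls to the robot, and variables do not carry over. Pictures are saved under pics/ and viewed, at most 14 in all, crops included, and the job is handed in when it is done.

Besides the shell and the picture viewer there is one more tool, called after "Emit:" by a JSON object that holds its "method" and its "body", one argument or row to a line. jog_arm: Moves the arm, as the interface text tells. Its arguments: {"type":"object","properties":{"steps":{"type":"array"},"grip_force":{"type":"number"}},"required":["steps"]}

```bash
mkdir -p pics; ls; python3 - <<'E'
from rig import *
import cv2,numpy as np
print(tip_extent if not callable(tip_extent) else tip_extent())
o=get_obs();print({k:np.round(v,3).tolist() for k,v in o.items()})
for n in("scene","top"):
    i=get_image(n);print(n,i['fovy'],i['cx'],i['cy'],[k for k in i]);print(np.round(i['world_to_cam'],3).tolist())
    cv2.imwrite(f"pics/{n}0.png",cv2.resize(i['color'][...,::-1],(800,600),interpolation=cv2.INTER_CUBIC))
    np.savez(f"{n}0.npz",**i)
E
```

```text
pics
11.0
{'t': 0.0, 'joint_pos': [0.942, 0.246, 1.559, 0.0, 1.339, -0.174], 'qd': [-0.002, -0.0, 0.001, 0.0, 0.001, 0.001], 'joint_torque': [0.002, -42.952, -32.612, -0.0, 0.005, 0.0], 'ee_pos': [285.204, 583.491, 241.175], 'orientation': [[-0.898, 0.439, -0.001], [0.439, 0.898, -0.002], [0.0, -0.002, -1.0]], 'contact_force': [0.572, 0.299, 0.337], 'ft_torque': [0.015, 0.034, -0.01], 'finger_force': 0.0, 'width': 85.118}
scene 52.779014633620406 263.0027645645301 186.03650975226194 ['color', 'fovy', 'cx', 'cy', 'world_to_cam']
[[-0.519, 0.855, -0.003, 299.084], [-0.648, -0.391, 0.654, 353.766], [0.558, 0.341, 0.757, -1397.884], [0.0, 0.0, 0.0, 1.0]]
top 54.063735382388266 257.3230683302978 195.21897674366917 ['color', 'fovy', 'cx', 'cy', 'world_to_cam']
[[0.026, -0.999, -0.022, -2.25], [0.981, 0.022, 0.193, -561.855], [-0.192, -0.026, 0.981, -751.902], [0.0, 0.0, 0.0, 1.0]]
```

View pics/top0.png

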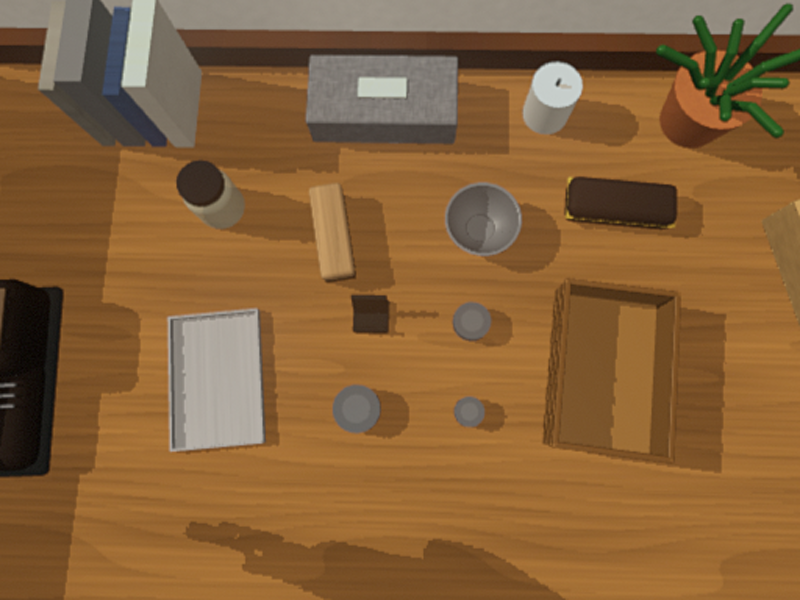

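View pics/scene0.png

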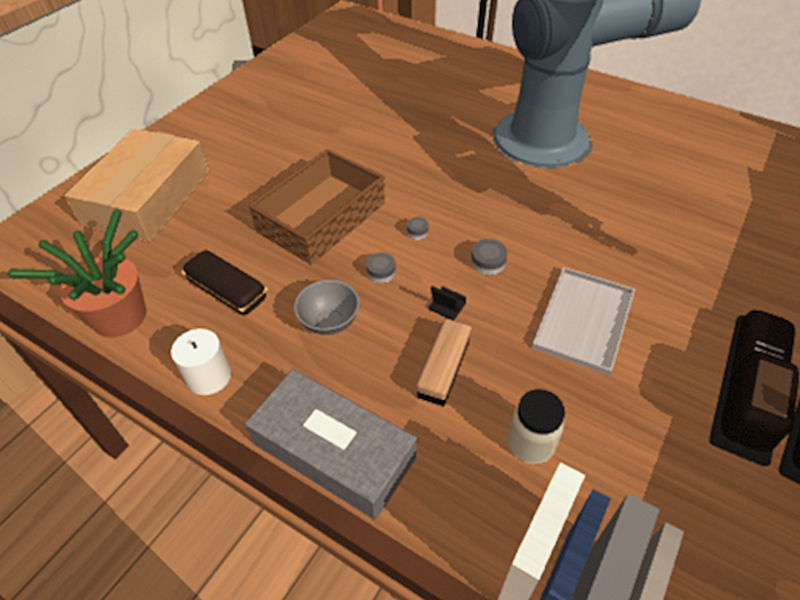

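The top view shows the following, in 800x600 pixels:
- Tray: corners near (168,316) and (264,443).
- Tins: large (356,408), medium (471,321), small (469,411).
- Brush: about (331,231), near vertical in the picture.
- Phone stand: about (370,314).
- Bin: from about (560,285) to (675,460).

The scene view agrees: the tins are at (489,256), (381,267) and (418,227), and the brush is at (444,360).

```bash
cat > h.py <<'E'
import numpy as np,cv2
def cast(i,uv,z):
    H=i['color'].shape[0]; f=H/2/np.tan(np.radians(float(i['fovy']))/2)
    M=np.array(i['world_to_cam']); R=M[:3,:3]; c=-R.T@M[:3,3]
    d=R.T@np.array([(uv[0]-i['cx'])/f,-(uv[1]-i['cy'])/f,-1]); return c+d*(z-c[2])/d[2]
def blob(i,seed,m,half=45):
    n,l,s,c=cv2.connectedComponentsWithStats(m.astype(np.uint8))
    k=l[int(seed[1]),int(seed[0])]; return c[k],s[k,4],(l==k).astype(np.uint8)
def px(i,p):
    H=i['color'].shape[0]; f=H/2/np.tan(np.radians(float(i['fovy']))/2)
    q=np.array(i['world_to_cam'])@np.r_[p,1]; return np.array([i['cx']-f*q[0]/q[2],i['cy']+f*q[1]/q[2]])
def hsv(i): return cv2.cvtColor(i['color'],cv2.COLOR_RGB2HSV).astype(int)
E
python3 - <<'E'
from h import *
D={n:np.load(n+'0.npz') for n in('top','scene')}
S={'large':((356,408),(489,256),30),'medium':((471,321),(381,267),27),'small':((469,411),(418,227),24)}
for k,(a,b,h) in S.items():
    for n,s in(('top',a),('scene',b)):
        i=D[n];H=hsv(i);m=(H[...,1]<70)
        s=np.array(s)*.64;c,A,l=blob(i,s,m)
        ct=max(cv2.findContours(l,0,1)[0],key=cv2.contourArea)
        (ex,ey),_,_=cv2.fitEllipse(ct)
        x,y,w,hh=cv2.boundingRect(ct)
        L=cast(i,(x-.0,ey),h/2);Rr=cast(i,(x+w,ey),h/2)
        print(k,n,A,cast(i,c,h/2).round(1),cast(i,(ex,ey),h/2).round(1),'wid',np.linalg.norm(L-Rr).round(1))
i=D['top'];H=hsv(i)
def rect(seed,m,z,name):
    c,A,l=blob(i,np.array(seed)*.64,m)
    ct=max(cv2.findContours(l,0,1)[0],key=cv2.contourArea).reshape(-1,2)
    P=np.array([cast(i,p+0.0,z)[:2] for p in ct],np.float32)
    print(name,A,cv2.minAreaRect(P))
rect((220,380),H[...,1]<50,14,'tray')
m=(H[...,0]<25)&(H[...,1]<150)&(H[...,2]>150)
rect((331,231),m,45,'brush')
print('stand',cast(i,np.array((370,314))*.64,30).round(),'stand top-left etc',[cast(i,np.array(p)*.64,z).round() for p,z in(((353,296),58),((388,297),58),((352,330),0),((388,334),0))])
for nm,ps in(('tray',((168,316),(258,310),(264,443),(170,451))),):
    print(nm,[cast(i,np.array(p)*.64,14)[:2].round(1) for p in ps])
print('bin',[cast(i,np.array(p)*.64,70)[:2].round(1) for p in((567,281),(680,292),(672,462),(549,447))])
print('jar',cast(i,np.array((201,183))*.64,100).round(),'bowl',cast(i,np.array((484,218))*.64,50).round(),'case',cast(i,np.array((621,200))*.64,45).round())
E
```

```text
large top 721 [421.2  73.2  15. ] [421.2  73.2  15. ] wid 65.5
large scene 408 [418.1  72.7  15. ] [418.1  72.7  15. ] wid 64.1
medium top 447 [549.4 -87.   13.5] [549.4 -87.   13.5] wid 53.6
medium scene 284 [544.  -85.4  13.5] [544.  -85.4  13.5] wid 51.8
small top 287 [421.4 -84.2  12. ] [421.4 -84.2  12. ] wid 41.3
small scene 154 [417.8 -82.9  12. ] [417.7 -83.   12. ] wid 39.8
tray 5079 ((458.5315246582031, 275.22021484375), (189.3252716064453, 132.00523376464844), 6.787861347198486)
brush 1161 ((672.3346557617188, 118.6502685546875), (137.291259765625, 44.363525390625), 10.735135078430176)
stand [553.  57.  30.] stand top-left etc [array([572.,  79.,  58.]), array([572.,  31.,  58.]), array([534.,  85.,   0.]), array([529.,  32.,   0.])]
tray [array([546. , 351.4]), array([557.8, 220.8]), array([370.7, 198.6]), array([356.4, 328.8])]
bin [array([ 596.6, -210.4]), array([ 584.7, -360.1]), array([ 363.9, -336.1]), array([ 378.1, -181.6])]
jar [716. 288. 100.] bowl [ 691. -101.   50.] case [ 723. -297.   45.]
```

Emit:
{"method": "jog_arm", "body": {
  "steps": [
    {"rz":1,"tz":0.2},
    {"rz":1,"tz":0.2},
    {"rz":1,"tz":0.2},
    {"rz":1,"tz":0.2},
    {"rz":1,"tz":0.2},
    {"rz":1,"tz":0.2},
    {"rz":1,"tz":0.2},
    {"rz":1,"tz":0.2},
    {"rz":1,"tz":0.2},
    {"rz":1,"tz":0.2}
  ],
  "grip_force": 40
}}

```text
invalid input
```

Emit:
{"method": "jog_arm", "body": {
  "steps": [
    {"rz":0.93},
    {"rz":0.93},
    {"rz":0.93},
    {"tx":-0.85,"ty":0.23},
    {"tx":-0.85,"ty":0.23},
    {"tx":-0.85,"ty":0.23},
    {"tx":-0.85,"ty":0.23},
    {"tx":-0.85,"ty":0.23},
    {"tx":-0.85,"ty":0.23},
    {"tx":-0.85,"ty":0.23}
  ]
}}

```text
invalid input
```

Emit:
{"method": "jog_arm", "body": {
  "steps": [
    {"tx":-0.85,"ty":0.23},
    {"tx":-0.85,"ty":0.23},
    {"tx":-0.85,"ty":0.23},
    {"tx":-0.85,"ty":0.23},
    {"tx":-0.85,"ty":0.23},
    {"tx":-0.85,"ty":0.23},
    {"tx":-0.85,"ty":0.23},
    {"tx":-0.85,"ty":0.23},
    {},
    {}
  ]
}}

```text
invalid input
```

Emit:
{"method": "jog_arm", "body": {
  "steps": [
    {"rx":0,"ry":0,"rz":1,"tx":0,"ty":0,"tz":0.2,"fingers":0}
  ],
  "grip_force": 40
}}

```text
t: 0.18
ee_pos: [285.8, 584.4, 235.3]
orientation: [[-0.856, 0.517, 0.001], [0.517, 0.856, 0.002], [-0.0, 0.002, -1.0]]
contact_force: [0.2, 0.3, 0.3]
width: 85.2
finger_force: 0.0
```

Emit:
{"method": "jog_arm", "body": {
  "steps": [
    {"rx":0,"ry":0,"rz":1,"tx":0,"ty":0,"tz":0.25,"fingers":0},
    {"rx":0,"ry":0,"rz":1,"tx":0,"ty":0,"tz":0.25,"fingers":0},
    {"rx":0,"ry":0,"rz":1,"tx":0,"ty":0,"tz":0.25,"fingers":0},
    {"rx":0,"ry":0,"rz":1,"tx":0,"ty":0,"tz":0.25,"fingers":0},
    {"rx":0,"ry":0,"rz":1,"tx":0,"ty":0,"tz":0.25,"fingers":0},
    {"rx":0,"ry":0,"rz":1,"tx":0,"ty":0,"tz":0.25,"fingers":0},
    {"rx":0,"ry":0,"rz":1,"tx":0,"ty":0,"tz":0.25,"fingers":0},
    {"rx":0,"ry":0,"rz":1,"tx":0,"ty":0,"tz":0.25,"fingers":0},
    {"rx":0,"ry":0,"rz":1,"tx":0,"ty":0,"tz":0.25,"fingers":0},
    {"rx":0,"ry":0,"rz":1,"tx":0,"ty":0,"tz":0.25,"fingers":0}
  ]
}}

```text
t: 1.02
ee_pos: [285.3, 583.6, 133.2]
orientation: [[-0.151, 0.989, -0.001], [0.989, 0.151, -0.001], [-0.001, -0.001, -1.0]]
contact_force: [-0.4, -0.2, -0.0]
width: 85.4
finger_force: 0.0
```

Emit:
{"method": "jog_arm", "body": {
  "steps": [
    {"rx":0,"ry":0,"rz":0.9,"tx":0,"ty":0,"tz":0,"fingers":0},
    {"rx":0,"ry":0,"rz":0.9,"tx":0,"ty":0,"tz":0,"fingers":0},
    {"rx":0,"ry":0,"rz":0,"tx":-0.85,"ty":0.23,"tz":0,"fingers":0},
    {"rx":0,"ry":0,"rz":0,"tx":-0.85,"ty":0.23,"tz":0,"fingers":0},
    {"rx":0,"ry":0,"rz":0,"tx":-0.85,"ty":0.23,"tz":0,"fingers":0},
    {"rx":0,"ry":0,"rz":0,"tx":-0.85,"ty":0.23,"tz":0,"fingers":0},
    {"rx":0,"ry":0,"rz":0,"tx":-0.85,"ty":0.23,"tz":0,"fingers":0},
    {"rx":0,"ry":0,"rz":0,"tx":-0.85,"ty":0.23,"tz":0,"fingers":0},
    {"rx":0,"ry":0,"rz":0,"tx":-0.85,"ty":0.23,"tz":0,"fingers":0},
    {"rx":0,"ry":0,"rz":0,"tx":-0.85,"ty":0.23,"tz":0,"fingers":0}
  ]
}}

```text
t: 1.85
ee_pos: [358.6, 310.2, 133.9]
orientation: [[0.001, 1.0, -0.0], [1.0, -0.001, -0.0], [-0.0, -0.0, -1.0]]
contact_force: [0.4, 0.1, 0.6]
width: 85.7
finger_force: 0.0
```

Emit:
{"method": "jog_arm", "body": {
  "steps": [
    {"rx":0,"ry":0,"rz":0,"tx":-0.85,"ty":0.23,"tz":0,"fingers":0},
    {"rx":0,"ry":0,"rz":0,"tx":-0.85,"ty":0.23,"tz":0,"fingers":0},
    {"rx":0,"ry":0,"rz":0,"tx":-0.85,"ty":0.23,"tz":0,"fingers":0},
    {"rx":0,"ry":0,"rz":0,"tx":-0.85,"ty":0.23,"tz":0,"fingers":0},
    {"rx":0,"ry":0,"rz":0,"tx":-0.85,"ty":0.23,"tz":0,"fingers":0},
    {"rx":0,"ry":0,"rz":0,"tx":-0.85,"ty":0.23,"tz":0,"fingers":0},
    {"rx":0,"ry":0,"rz":0,"tx":0,"ty":0,"tz":0,"fingers":0},
    {"rx":0,"ry":0,"rz":0,"tx":0,"ty":0,"tz":0,"fingers":0}
  ]
}}

```text
t: 2.52
ee_pos: [414.1, 106.4, 134.2]
orientation: [[0.005, 1.0, -0.0], [1.0, -0.005, 0.0], [0.0, -0.0, -1.0]]
contact_force: [-0.7, 0.5, -0.7]
width: 85.1
finger_force: 0.0
```

Emit:
{"method": "jog_arm", "body": {
  "steps": [
    {"rx":0,"ry":0,"rz":0,"tx":-0.83,"ty":0.16,"tz":0,"fingers":0},
    {"rx":0,"ry":0,"rz":0,"tx":0,"ty":0,"tz":0.7,"fingers":0},
    {"rx":0,"ry":0,"rz":0,"tx":0,"ty":0,"tz":0.7,"fingers":0},
    {"rx":0,"ry":0,"rz":0,"tx":0,"ty":0,"tz":0.5,"fingers":0},
    {"rx":0,"ry":0,"rz":0,"tx":0,"ty":0,"tz":0.3,"fingers":0},
    {"rx":0,"ry":0,"rz":0,"tx":0,"ty":0,"tz":0.3,"fingers":0},
    {"rx":0,"ry":0,"rz":0,"tx":0,"ty":0,"tz":0.2,"fingers":0},
    {"rx":0,"ry":0,"rz":0,"tx":0,"ty":0,"tz":0.15,"fingers":0},
    {"rx":0,"ry":0,"rz":0,"tx":0,"ty":0,"tz":0,"fingers":0}
  ]
}}

```text
t: 3.27
ee_pos: [419.2, 75.3, 19.3]
orientation: [[-0.0, 1.0, -0.002], [1.0, 0.0, 0.0], [0.0, -0.002, -1.0]]
contact_force: [-0.4, 0.4, 0.0]
width: 85.3
finger_force: 0.0
```

```bash
python3 - <<'E'
from rig import *
from h import *
for n in("scene","top"):
    i=get_image(n); u=px(i,[421,73,15]).astype(int)
    c=i['color'][max(0,u[1]-50):u[1]+50,u[0]-65:u[0]+65,::-1]
    cv2.imwrite(f"pics/{n}1.png",cv2.resize(c,(650,500),interpolation=cv2.INTER_CUBIC))
cv2.imwrite("pics/both1.png",np.hstack([cv2.resize(cv2.imread(f"pics/{n}1.png"),(400,308)) for n in("scene","top")]))
E
```

```text
(no output)
```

View pics/both1.png

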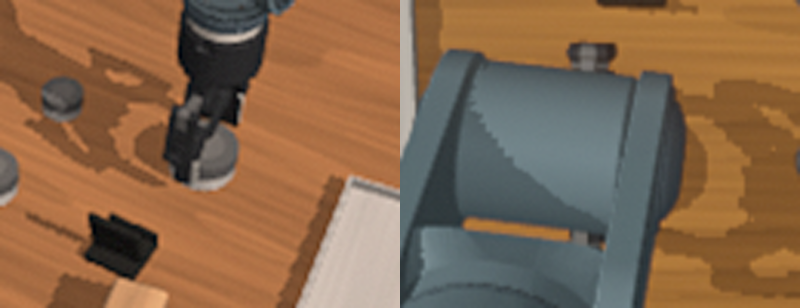

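The gripper straddles the large tin in the scene crop at about (205,150), with no contact. Closing.

Emit:
{"method": "jog_arm", "body": {
  "steps": [
    {"rx":0,"ry":0,"rz":0,"tx":0,"ty":0,"tz":0,"fingers":1},
    {"rx":0,"ry":0,"rz":0,"tx":0,"ty":0,"tz":0,"fingers":1},
    {"rx":0,"ry":0,"rz":0,"tx":0,"ty":0,"tz":0,"fingers":1},
    {"rx":0,"ry":0,"rz":0,"tx":0,"ty":0,"tz":0,"fingers":1},
    {"rx":0,"ry":0,"rz":0,"tx":0,"ty":0,"tz":0,"fingers":1},
    {"rx":0,"ry":0,"rz":0,"tx":0,"ty":0,"tz":0,"fingers":1}
  ],
  "grip_force": 40
}}

```text
t: 3.87
ee_pos: [421.0, 74.6, 21.4]
orientation: [[0.001, 1.0, 0.001], [1.0, -0.001, 0.0], [0.0, 0.001, -1.0]]
contact_force: [-0.8, 1.0, 5.1]
width: 62.4
finger_force: 43.1
```

Emit:
{"method": "jog_arm", "body": {
  "steps": [
    {"rx":0,"ry":0,"rz":0,"tx":0,"ty":0,"tz":-0.3,"fingers":1},
    {"rx":0,"ry":0,"rz":0,"tx":0,"ty":0,"tz":-0.5,"fingers":1},
    {"rx":0,"ry":0,"rz":0,"tx":0,"ty":0,"tz":-0.5,"fingers":1},
    {"rx":0,"ry":0,"rz":0,"tx":0,"ty":0,"tz":0,"fingers":1}
  ]
}}

```text
t: 4.2
ee_pos: [423.2, 74.4, 76.1]
orientation: [[0.001, 1.0, 0.008], [1.0, -0.001, -0.001], [-0.001, 0.008, -1.0]]
contact_force: [0.7, 0.2, -0.9]
width: 62.3
finger_force: 44.6
```

Emit:
{"method": "jog_arm", "body": {
  "steps": [
    {"rx":0,"ry":0,"rz":0,"tx":0.84,"ty":0.15,"tz":0,"fingers":1},
    {"rx":0,"ry":0,"rz":0,"tx":0.84,"ty":0.15,"tz":0,"fingers":1},
    {"rx":0,"ry":0,"rz":0,"tx":0.84,"ty":0.15,"tz":0,"fingers":1},
    {"rx":0,"ry":0,"rz":0,"tx":0.84,"ty":0.15,"tz":0,"fingers":1},
    {"rx":0,"ry":0,"rz":0,"tx":0.84,"ty":0.15,"tz":0,"fingers":1},
    {"rx":0,"ry":0,"rz":0,"tx":0.84,"ty":0.15,"tz":0,"fingers":1},
    {"rx":0,"ry":0,"rz":0,"tx":0,"ty":0,"tz":0.4,"fingers":1},
    {"rx":0,"ry":0,"rz":0,"tx":0,"ty":0,"tz":0.4,"fingers":1},
    {"rx":0,"ry":0,"rz":0,"tx":0,"ty":0,"tz":0,"fingers":1},
    {"rx":0,"ry":0,"rz":0,"tx":0,"ty":0,"tz":0,"fingers":1}
  ]
}}

```text
t: 5.03
ee_pos: [455.2, 275.7, 38.9]
orientation: [[0.001, 1.0, -0.003], [1.0, -0.001, -0.001], [-0.001, -0.003, -1.0]]
contact_force: [0.2, 0.7, -0.8]
width: 62.5
finger_force: 44.6
```

```bash
python3 - <<'E'
from rig import *
import numpy as np
for _ in range(1):
    o=get_obs();print(o['ee_pos'].round(1) if hasattr(o['ee_pos'],'round') else o['ee_pos'],np.round(o['orientation'],3).tolist(),o['t'])
E
```

```text
[455.2 275.7  38.9] [[0.001, 1.0, -0.003], [1.0, -0.001, -0.001], [-0.001, -0.003, -1.0]] 5.0333
```

Emit:
{"method": "jog_arm", "body": {
  "steps": [
    {"rx":0,"ry":0,"rz":0,"tx":0.02,"ty":0.07,"tz":0.15,"fingers":1},
    {"rx":0,"ry":0,"rz":0,"tx":0,"ty":0,"tz":0.12,"fingers":1},
    {"rx":0,"ry":0,"rz":0,"tx":0,"ty":0,"tz":0.1,"fingers":1},
    {"rx":0,"ry":0,"rz":0,"tx":0,"ty":0,"tz":0,"fingers":1}
  ]
}}

```text
t: 5.37
ee_pos: [458.9, 276.5, 24.9]
orientation: [[0.002, 1.0, -0.001], [1.0, -0.002, -0.0], [-0.0, -0.001, -1.0]]
contact_force: [-0.4, 0.6, -0.9]
width: 62.1
finger_force: 44.6
```

Emit:
{"method": "jog_arm", "body": {
  "steps": [
    {"rx":0,"ry":0,"rz":0,"tx":0,"ty":0,"tz":0.03,"fingers":1},
    {"rx":0,"ry":0,"rz":0,"tx":0,"ty":0,"tz":0,"fingers":1}
  ]
}}

```text
t: 5.53
ee_pos: [459.5, 276.9, 24.6]
orientation: [[0.001, 1.0, 0.0], [1.0, -0.001, 0.0], [0.0, 0.0, -1.0]]
contact_force: [-0.4, 0.5, -1.3]
width: 62.3
finger_force: 44.5
```

Emit:
{"method": "jog_arm", "body": {
  "steps": [
    {"rx":0,"ry":0,"rz":0,"tx":0,"ty":0,"tz":0.03,"fingers":1},
    {"rx":0,"ry":0,"rz":0,"tx":0,"ty":0,"tz":0,"fingers":1}
  ]
}}

```text
t: 5.7
ee_pos: [459.6, 277.0, 24.5]
orientation: [[0.001, 1.0, -0.0], [1.0, -0.001, -0.0], [-0.0, -0.0, -1.0]]
contact_force: [-4.0, -2.5, 9.5]
width: 62.2
finger_force: 45.6
```

Emit:
{"method": "jog_arm", "body": {
  "steps": [
    {"rx":0,"ry":0,"rz":0,"tx":0,"ty":0,"tz":0,"fingers":0},
    {"rx":0,"ry":0,"rz":0,"tx":0,"ty":0,"tz":0,"fingers":0},
    {"rx":0,"ry":0,"rz":0,"tx":0,"ty":0,"tz":0,"fingers":0},
    {"rx":0,"ry":0,"rz":0,"tx":0,"ty":0,"tz":0,"fingers":0},
    {"rx":0,"ry":0,"rz":0,"tx":0,"ty":0,"tz":-0.3,"fingers":0},
    {"rx":0,"ry":0,"rz":0,"tx":0,"ty":0,"tz":-0.8,"fingers":0},
    {"rx":0,"ry":0,"rz":0,"tx":0,"ty":0,"tz":-0.8,"fingers":0},
    {"rx":0,"ry":0,"rz":0,"tx":0,"ty":0,"tz":-0.6,"fingers":0}
  ]
}}

```text
t: 6.37
ee_pos: [459.9, 277.3, 126.2]
orientation: [[0.001, 1.0, 0.002], [1.0, -0.001, 0.001], [0.001, 0.002, -1.0]]
contact_force: [1.0, 0.8, 0.3]
width: 85.4
finger_force: 0.0
```

Emit:
{"method": "jog_arm", "body": {
  "steps": [
    {"rx":0,"ry":0,"rz":0,"tx":-0.825,"ty":0.2,"tz":0,"fingers":0},
    {"rx":0,"ry":0,"rz":0,"tx":-0.825,"ty":0.2,"tz":0,"fingers":0},
    {"rx":0,"ry":0,"rz":0,"tx":-0.825,"ty":0.2,"tz":0,"fingers":0},
    {"rx":0,"ry":0,"rz":0,"tx":-0.825,"ty":0.2,"tz":0,"fingers":0},
    {"rx":0,"ry":0,"rz":0,"tx":-0.825,"ty":0.2,"tz":0,"fingers":0},
    {"rx":0,"ry":0,"rz":0,"tx":-0.825,"ty":0.2,"tz":0,"fingers":0},
    {"rx":0,"ry":0,"rz":0,"tx":-0.825,"ty":0.2,"tz":0,"fingers":0},
    {"rx":0,"ry":0,"rz":0,"tx":-0.825,"ty":0.2,"tz":0,"fingers":0},
    {"rx":0,"ry":0,"rz":0,"tx":-0.825,"ty":0.2,"tz":0,"fingers":0},
    {"rx":0,"ry":0,"rz":0,"tx":-0.825,"ty":0.2,"tz":0,"fingers":0}
  ]
}}

```text
t: 7.2
ee_pos: [539.2, -54.9, 124.1]
orientation: [[0.001, 1.0, 0.001], [1.0, -0.001, -0.0], [-0.0, 0.001, -1.0]]
contact_force: [-0.3, 0.2, -0.3]
width: 85.9
finger_force: 0.0
```

Emit:
{"method": "jog_arm", "body": {
  "steps": [
    {"rx":0,"ry":0,"rz":0,"tx":-0.825,"ty":0.2,"tz":0,"fingers":0},
    {"rx":0,"ry":0,"rz":0,"tx":0,"ty":0,"tz":0,"fingers":0},
    {"rx":0,"ry":0,"rz":0,"tx":0,"ty":0,"tz":0,"fingers":0},
    {"rx":0,"ry":0,"rz":0,"tx":0,"ty":0,"tz":0,"fingers":0}
  ]
}}

```text
t: 7.53
ee_pos: [546.6, -85.7, 123.4]
orientation: [[0.001, 1.0, -0.0], [1.0, -0.001, 0.0], [0.0, -0.0, -1.0]]
contact_force: [0.3, -0.1, 0.5]
width: 85.3
finger_force: 0.0
```

```bash
python3 - <<'E'
from rig import *
from h import *
i=get_image("top");H=hsv(i);np.savez('top2.npz',**i)
u=px(i,[458.5,275,33]);print(u)
x,y=u.astype(int)
c=i['color'][y-55:y+55,x-70:x+70,::-1]
cv2.imwrite("pics/tray2.png",cv2.resize(c,(700,550),interpolation=cv2.INTER_CUBIC))
print(get_obs()['ee_pos'])
E
```

```text
[134.62256246 241.2725311 ]
[546.48461506 -85.16337136 123.22743751]
```

View pics/tray2.png

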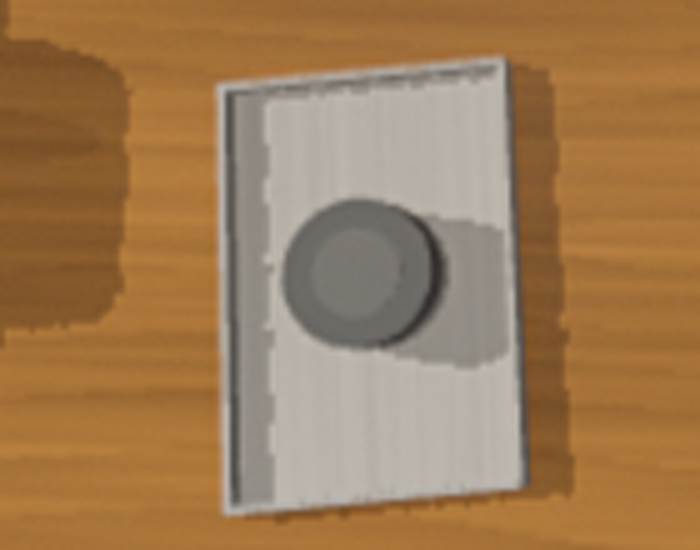

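Large tin: the lid centre in the crop is at (360,274), about 2 mm from the tray's middle. Next is the medium tin.

Emit:
{"method": "jog_arm", "body": {
  "steps": [
    {"rx":0,"ry":0,"rz":0,"tx":-0.03,"ty":0.05,"tz":0.7,"fingers":0},
    {"rx":0,"ry":0,"rz":0,"tx":0,"ty":0,"tz":0.7,"fingers":0},
    {"rx":0,"ry":0,"rz":0,"tx":0,"ty":0,"tz":0.5,"fingers":0},
    {"rx":0,"ry":0,"rz":0,"tx":0,"ty":0,"tz":0.35,"fingers":0},
    {"rx":0,"ry":0,"rz":0,"tx":0,"ty":0,"tz":0.25,"fingers":0},
    {"rx":0,"ry":0,"rz":0,"tx":0,"ty":0,"tz":0.1,"fingers":0},
    {"rx":0,"ry":0,"rz":0,"tx":0,"ty":0,"tz":0,"fingers":0},
    {"rx":0,"ry":0,"rz":0,"tx":0,"ty":0,"tz":0,"fingers":0}
  ]
}}

```text
t: 8.25
ee_pos: [549.4, -87.1, 19.9]
orientation: [[0.0, 1.0, 0.001], [1.0, -0.0, -0.0], [-0.0, 0.001, -1.0]]
contact_force: [0.5, -0.6, 0.1]
width: 85.3
finger_force: 0.0
```

Emit:
{"method": "jog_arm", "body": {
  "steps": [
    {"rx":0,"ry":0,"rz":0,"tx":0,"ty":0,"tz":0,"fingers":1},
    {"rx":0,"ry":0,"rz":0,"tx":0,"ty":0,"tz":0,"fingers":1},
    {"rx":0,"ry":0,"rz":0,"tx":0,"ty":0,"tz":0,"fingers":1},
    {"rx":0,"ry":0,"rz":0,"tx":0,"ty":0,"tz":0,"fingers":1},
    {"rx":0,"ry":0,"rz":0,"tx":0,"ty":0,"tz":0,"fingers":1},
    {"rx":0,"ry":0,"rz":0,"tx":0,"ty":0,"tz":0,"fingers":1},
    {"rx":0,"ry":0,"rz":0,"tx":0,"ty":0,"tz":0,"fingers":1}
  ]
}}

```text
t: 8.83
ee_pos: [549.7, -87.6, 20.3]
orientation: [[0.001, 1.0, 0.002], [1.0, -0.001, -0.001], [-0.001, 0.002, -1.0]]
contact_force: [-1.0, -0.4, 6.3]
width: 50.6
finger_force: 41.7
```

```bash
python3 - <<'E'
from h import *
i=np.load('top2.npz');print(cast(i,(135.6,240.4),33),cast(i,(136,240.8),33))
E
```

```text
[460.43044212 273.0364178   33.        ] [459.59115318 272.08711938  33.        ]
```

Emit:
{"method": "jog_arm", "body": {
  "steps": [
    {"rx":0,"ry":0,"rz":0,"tx":0,"ty":0,"tz":-0.3,"fingers":1},
    {"rx":0,"ry":0,"rz":0,"tx":0,"ty":0,"tz":-0.8,"fingers":1},
    {"rx":0,"ry":0,"rz":0,"tx":0,"ty":0,"tz":-0.8,"fingers":1},
    {"rx":0,"ry":0,"rz":0,"tx":0.82,"ty":-0.2,"tz":-0.4,"fingers":1},
    {"rx":0,"ry":0,"rz":0,"tx":0.82,"ty":-0.2,"tz":0,"fingers":1},
    {"rx":0,"ry":0,"rz":0,"tx":0.82,"ty":-0.2,"tz":0,"fingers":1},
    {"rx":0,"ry":0,"rz":0,"tx":0.82,"ty":-0.2,"tz":0,"fingers":1},
    {"rx":0,"ry":0,"rz":0,"tx":0.82,"ty":-0.2,"tz":0,"fingers":1},
    {"rx":0,"ry":0,"rz":0,"tx":0.82,"ty":-0.2,"tz":0,"fingers":1},
    {"rx":0,"ry":0,"rz":0,"tx":0.82,"ty":-0.2,"tz":0,"fingers":1}
  ]
}}

```text
t: 9.67
ee_pos: [492.4, 143.8, 111.8]
orientation: [[0.001, 1.0, 0.001], [1.0, -0.001, 0.0], [0.0, 0.001, -1.0]]
contact_force: [0.3, 0.2, -0.9]
width: 50.4
finger_force: 41.9
```

Emit:
{"method": "jog_arm", "body": {
  "steps": [
    {"rx":0,"ry":0,"rz":0,"tx":0.82,"ty":-0.2,"tz":0,"fingers":1},
    {"rx":0,"ry":0,"rz":0,"tx":0.82,"ty":-0.2,"tz":0,"fingers":1},
    {"rx":0,"ry":0,"rz":0,"tx":0.82,"ty":-0.2,"tz":0,"fingers":1},
    {"rx":0,"ry":0,"rz":0,"tx":0.82,"ty":-0.2,"tz":0,"fingers":1},
    {"rx":0,"ry":0,"rz":0,"tx":0,"ty":0,"tz":0.6,"fingers":1},
    {"rx":0,"ry":0,"rz":0,"tx":0,"ty":0,"tz":0,"fingers":1},
    {"rx":0,"ry":0,"rz":0,"tx":0,"ty":0,"tz":0,"fingers":1},
    {"rx":0,"ry":0,"rz":0,"tx":0,"ty":0,"tz":0,"fingers":1}
  ]
}}

```text
t: 10.33
ee_pos: [461.5, 273.0, 87.7]
orientation: [[0.002, 1.0, 0.0], [1.0, -0.002, -0.0], [-0.0, 0.0, -1.0]]
contact_force: [1.2, 0.1, -1.4]
width: 50.8
finger_force: 42.0
```

Emit:
{"method": "jog_arm", "body": {
  "steps": [
    {"rx":0,"ry":0,"rz":0,"tx":0.03,"ty":-0.03,"tz":0.4,"fingers":1},
    {"rx":0,"ry":0,"rz":0,"tx":0,"ty":0,"tz":0.25,"fingers":1},
    {"rx":0,"ry":0,"rz":0,"tx":0,"ty":0,"tz":0.15,"fingers":1},
    {"rx":0,"ry":0,"rz":0,"tx":0,"ty":0,"tz":0,"fingers":1},
    {"rx":0,"ry":0,"rz":0,"tx":0,"ty":0,"tz":0,"fingers":1}
  ]
}}

```text
t: 10.75
ee_pos: [460.1, 274.3, 55.1]
orientation: [[0.002, 1.0, -0.0], [1.0, -0.002, -0.0], [-0.0, -0.0, -1.0]]
contact_force: [-0.6, 0.4, 0.1]
width: 50.5
finger_force: 42.0
```

Emit:
{"method": "jog_arm", "body": {
  "steps": [
    {"rx":0,"ry":0,"rz":0,"tx":0,"ty":0,"tz":0.03,"fingers":1},
    {"rx":0,"ry":0,"rz":0,"tx":0,"ty":0,"tz":0,"fingers":1}
  ]
}}

```text
t: 10.92
ee_pos: [460.4, 274.8, 54.4]
orientation: [[0.001, 1.0, 0.001], [1.0, -0.001, 0.0], [0.0, 0.001, -1.0]]
contact_force: [0.2, 0.3, -0.8]
width: 50.7
finger_force: 42.0
```

Emit:
{"method": "jog_arm", "body": {
  "steps": [
    {"rx":0,"ry":0,"rz":0,"tx":0,"ty":0,"tz":0.04,"fingers":1},
    {"rx":0,"ry":0,"rz":0,"tx":0,"ty":0,"tz":0,"fingers":1}
  ]
}}

```text
t: 11.08
ee_pos: [460.6, 275.0, 53.4]
orientation: [[0.001, 1.0, 0.001], [1.0, -0.001, 0.0], [0.0, 0.001, -1.0]]
contact_force: [-2.1, -0.7, 4.6]
width: 50.4
finger_force: 42.4
```

Emit:
{"method": "jog_arm", "body": {
  "steps": [
    {"rx":0,"ry":0,"rz":0,"tx":0,"ty":0,"tz":0,"fingers":0},
    {"rx":0,"ry":0,"rz":0,"tx":0,"ty":0,"tz":0,"fingers":0},
    {"rx":0,"ry":0,"rz":0,"tx":0,"ty":0,"tz":0,"fingers":0},
    {"rx":0,"ry":0,"rz":0,"tx":0,"ty":0,"tz":0,"fingers":0},
    {"rx":0,"ry":0,"rz":0,"tx":0,"ty":0,"tz":0,"fingers":0},
    {"rx":0,"ry":0,"rz":0,"tx":0,"ty":0,"tz":-0.3,"fingers":0},
    {"rx":0,"ry":0,"rz":0,"tx":0,"ty":0,"tz":-0.8,"fingers":0},
    {"rx":0,"ry":0,"rz":0,"tx":0,"ty":0,"tz":-0.8,"fingers":0}
  ]
}}

```text
t: 11.75
ee_pos: [458.8, 274.3, 128.5]
orientation: [[0.001, 1.0, -0.003], [1.0, -0.001, -0.001], [-0.001, -0.003, -1.0]]
contact_force: [0.4, 0.2, 0.3]
width: 85.5
finger_force: 0.0
```

Emit:
{"method": "jog_arm", "body": {
  "steps": [
    {"rx":0,"ry":0,"rz":0,"tx":-0.815,"ty":-0.09,"tz":0,"fingers":0},
    {"rx":0,"ry":0,"rz":0,"tx":-0.815,"ty":-0.09,"tz":0,"fingers":0},
    {"rx":0,"ry":0,"rz":0,"tx":-0.815,"ty":-0.09,"tz":0,"fingers":0},
    {"rx":0,"ry":0,"rz":0,"tx":-0.815,"ty":-0.09,"tz":0,"fingers":0},
    {"rx":0,"ry":0,"rz":0,"tx":-0.815,"ty":-0.09,"tz":0,"fingers":0},
    {"rx":0,"ry":0,"rz":0,"tx":-0.815,"ty":-0.09,"tz":0,"fingers":0},
    {"rx":0,"ry":0,"rz":0,"tx":-0.815,"ty":-0.09,"tz":0,"fingers":0},
    {"rx":0,"ry":0,"rz":0,"tx":-0.815,"ty":-0.09,"tz":0,"fingers":0},
    {"rx":0,"ry":0,"rz":0,"tx":-0.815,"ty":-0.09,"tz":0,"fingers":0},
    {"rx":0,"ry":0,"rz":0,"tx":-0.815,"ty":-0.09,"tz":0,"fingers":0}
  ]
}}

```text
t: 12.58
ee_pos: [423.5, -52.8, 129.3]
orientation: [[0.001, 1.0, 0.001], [1.0, -0.001, -0.001], [-0.001, 0.001, -1.0]]
contact_force: [0.6, -1.1, 0.0]
width: 85.3
finger_force: 0.0
```

Emit:
{"method": "jog_arm", "body": {
  "steps": [
    {"rx":0,"ry":0,"rz":0,"tx":-0.815,"ty":-0.09,"tz":0.4,"fingers":0},
    {"rx":0,"ry":0,"rz":0,"tx":0,"ty":0,"tz":0,"fingers":0},
    {"rx":0,"ry":0,"rz":0,"tx":0,"ty":0,"tz":0,"fingers":0},
    {"rx":0,"ry":0,"rz":0,"tx":0,"ty":0,"tz":0,"fingers":0}
  ]
}}

```text
t: 12.92
ee_pos: [420.2, -83.7, 112.8]
orientation: [[0.001, 1.0, 0.0], [1.0, -0.001, 0.0], [0.0, 0.0, -1.0]]
contact_force: [-0.3, -0.6, 0.4]
width: 85.2
finger_force: 0.0
```

```bash
python3 - <<'E'
from rig import *
from h import *
i=get_image("top");np.savez('top3.npz',**i)
j=get_image("scene");np.savez('scene3.npz',**j)
x,y=px(i,[460,273,60]).astype(int);print(px(i,[460,273,60]),x-40,y-40)
a=cv2.resize(i['color'][y-40:y+40,x-40:x+40,::-1],(400,400),interpolation=cv2.INTER_CUBIC)
x,y=px(j,[460,273,40]).astype(int)
b=cv2.resize(j['color'][y-40:y+40,x-40:x+40,::-1],(400,400),interpolation=cv2.INTER_CUBIC)
cv2.imwrite("pics/stack3.png",np.hstack([a,b]))
print(get_obs()['ee_pos'])
E
```

```text
[131.23147823 239.64095042] 91 199
[420.41858604 -83.05018252 112.88034142]
```

View pics/stack3.png

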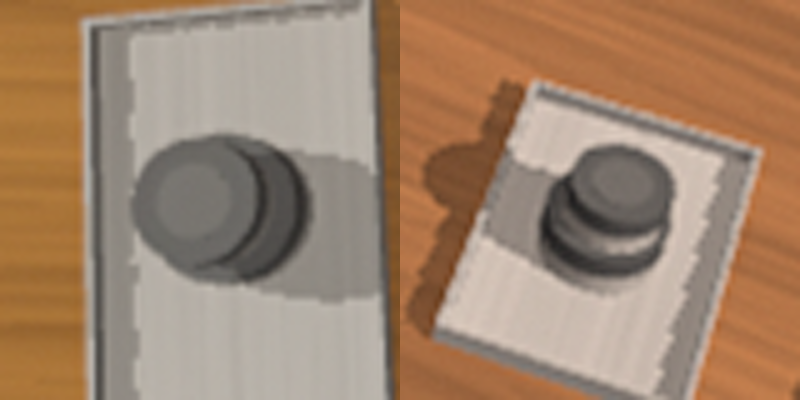

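The medium lid is centred near (197,200) in the left crop. That puts it at about (461,274.5) mm, roughly 3 mm from the large tin's centre, and flat in both views. Next is the small tin.

Emit:
{"method": "jog_arm", "body": {
  "steps": [
    {"rx":0,"ry":0,"rz":0,"tx":-0.03,"ty":0.02,"tz":0.7,"fingers":0},
    {"rx":0,"ry":0,"rz":0,"tx":0,"ty":0,"tz":0.6,"fingers":0},
    {"rx":0,"ry":0,"rz":0,"tx":0,"ty":0,"tz":0.5,"fingers":0},
    {"rx":0,"ry":0,"rz":0,"tx":0,"ty":0,"tz":0.3,"fingers":0},
    {"rx":0,"ry":0,"rz":0,"tx":0,"ty":0,"tz":0.22,"fingers":0},
    {"rx":0,"ry":0,"rz":0,"tx":0,"ty":0,"tz":0,"fingers":0},
    {"rx":0,"ry":0,"rz":0,"tx":0,"ty":0,"tz":0,"fingers":0}
  ]
}}

```text
t: 13.6
ee_pos: [421.2, -84.5, 19.8]
orientation: [[-0.0, 1.0, 0.0], [1.0, 0.0, -0.0], [-0.0, 0.0, -1.0]]
contact_force: [-0.2, 0.1, 0.6]
width: 85.1
finger_force: 0.0
```

Emit:
{"method": "jog_arm", "body": {
  "steps": [
    {"rx":0,"ry":0,"rz":0,"tx":0,"ty":0,"tz":0,"fingers":1},
    {"rx":0,"ry":0,"rz":0,"tx":0,"ty":0,"tz":0,"fingers":1},
    {"rx":0,"ry":0,"rz":0,"tx":0,"ty":0,"tz":0,"fingers":1},
    {"rx":0,"ry":0,"rz":0,"tx":0,"ty":0,"tz":0,"fingers":1},
    {"rx":0,"ry":0,"rz":0,"tx":0,"ty":0,"tz":0,"fingers":1},
    {"rx":0,"ry":0,"rz":0,"tx":0,"ty":0,"tz":0,"fingers":1},
    {"rx":0,"ry":0,"rz":0,"tx":0,"ty":0,"tz":0,"fingers":1},
    {"rx":0,"ry":0,"rz":0,"tx":0,"ty":0,"tz":0,"fingers":1}
  ]
}}

```text
t: 14.27
ee_pos: [421.5, -85.3, 20.5]
orientation: [[0.001, 1.0, 0.001], [1.0, -0.001, -0.0], [-0.0, 0.001, -1.0]]
contact_force: [-1.3, 1.8, 6.3]
width: 38.2
finger_force: 39.6
```

Emit:
{"method": "jog_arm", "body": {
  "steps": [
    {"rx":0,"ry":0,"rz":0,"tx":0,"ty":0,"tz":-0.3,"fingers":1},
    {"rx":0,"ry":0,"rz":0,"tx":0,"ty":0,"tz":-0.8,"fingers":1},
    {"rx":0,"ry":0,"rz":0,"tx":0,"ty":0,"tz":-0.8,"fingers":1},
    {"rx":0,"ry":0,"rz":0,"tx":0,"ty":0,"tz":-0.8,"fingers":1},
    {"rx":0,"ry":0,"rz":0,"tx":0.82,"ty":0.09,"tz":0,"fingers":1},
    {"rx":0,"ry":0,"rz":0,"tx":0.82,"ty":0.09,"tz":0,"fingers":1},
    {"rx":0,"ry":0,"rz":0,"tx":0.82,"ty":0.09,"tz":0,"fingers":1},
    {"rx":0,"ry":0,"rz":0,"tx":0.82,"ty":0.09,"tz":0,"fingers":1},
    {"rx":0,"ry":0,"rz":0,"tx":0.82,"ty":0.09,"tz":0,"fingers":1}
  ]
}}

```text
t: 15.02
ee_pos: [439.0, 80.4, 127.9]
orientation: [[0.002, 1.0, 0.001], [1.0, -0.002, -0.0], [-0.0, 0.001, -1.0]]
contact_force: [0.6, -0.8, 0.9]
width: 38.3
finger_force: 40.4
```

Emit:
{"method": "jog_arm", "body": {
  "steps": [
    {"rx":0,"ry":0,"rz":0,"tx":0.82,"ty":0.09,"tz":0,"fingers":1},
    {"rx":0,"ry":0,"rz":0,"tx":0.82,"ty":0.09,"tz":0,"fingers":1},
    {"rx":0,"ry":0,"rz":0,"tx":0.82,"ty":0.09,"tz":0,"fingers":1},
    {"rx":0,"ry":0,"rz":0,"tx":0.82,"ty":0.09,"tz":0,"fingers":1},
    {"rx":0,"ry":0,"rz":0,"tx":0.82,"ty":0.09,"tz":0,"fingers":1},
    {"rx":0,"ry":0,"rz":0,"tx":0.79,"ty":0.09,"tz":0,"fingers":1},
    {"rx":0,"ry":0,"rz":0,"tx":0,"ty":0,"tz":0,"fingers":1},
    {"rx":0,"ry":0,"rz":0,"tx":0,"ty":0,"tz":0,"fingers":1},
    {"rx":0,"ry":0,"rz":0,"tx":0,"ty":0,"tz":0,"fingers":1}
  ]
}}

```text
t: 15.77
ee_pos: [460.5, 274.2, 127.3]
orientation: [[0.001, 1.0, -0.001], [1.0, -0.001, -0.001], [-0.001, -0.001, -1.0]]
contact_force: [0.7, 0.4, -0.7]
width: 38.2
finger_force: 40.4
```

Next I lower from 127.5 to about 82.

Emit:
{"method": "jog_arm", "body": {
  "steps": [
    {"rx":0,"ry":0,"rz":0,"tx":0,"ty":0,"tz":0.5,"fingers":1},
    {"rx":0,"ry":0,"rz":0,"tx":0,"ty":0,"tz":0.4,"fingers":1},
    {"rx":0,"ry":0,"rz":0,"tx":0,"ty":0,"tz":0.2,"fingers":1},
    {"rx":0,"ry":0,"rz":0,"tx":0,"ty":0,"tz":0.03,"fingers":1},
    {"rx":0,"ry":0,"rz":0,"tx":0,"ty":0,"tz":0,"fingers":1},
    {"rx":0,"ry":0,"rz":0,"tx":0,"ty":0,"tz":0,"fingers":1}
  ]
}}

```text
t: 16.27
ee_pos: [461.3, 274.2, 83.0]
orientation: [[0.002, 1.0, 0.001], [1.0, -0.002, 0.0], [0.0, 0.001, -1.0]]
contact_force: [-0.4, 0.2, 0.6]
width: 38.0
finger_force: 40.5
```

Emit:
{"method": "jog_arm", "body": {
  "steps": [
    {"rx":0,"ry":0,"rz":0,"tx":0,"ty":0,"tz":0.03,"fingers":1},
    {"rx":0,"ry":0,"rz":0,"tx":0,"ty":0,"tz":0,"fingers":1}
  ]
}}

```text
t: 16.43
ee_pos: [461.2, 274.6, 81.7]
orientation: [[0.001, 1.0, 0.001], [1.0, -0.001, 0.0], [0.0, 0.001, -1.0]]
contact_force: [-0.8, 0.1, -0.1]
width: 38.4
finger_force: 40.5
```

Emit:
{"method": "jog_arm", "body": {
  "steps": [
    {"rx":0,"ry":0,"rz":0,"tx":0,"ty":0,"tz":0.03,"fingers":1},
    {"rx":0,"ry":0,"rz":0,"tx":0,"ty":0,"tz":0,"fingers":1}
  ]
}}

```text
t: 16.6
ee_pos: [461.2, 274.7, 80.5]
orientation: [[0.001, 1.0, 0.001], [1.0, -0.001, 0.0], [0.0, 0.001, -1.0]]
contact_force: [-0.1, -0.8, 2.9]
width: 38.4
finger_force: 40.8
```

Emit:
{"method": "jog_arm", "body": {
  "steps": [
    {"rx":0,"ry":0,"rz":0,"tx":0,"ty":0,"tz":0,"fingers":0},
    {"rx":0,"ry":0,"rz":0,"tx":0,"ty":0,"tz":0,"fingers":0},
    {"rx":0,"ry":0,"rz":0,"tx":0,"ty":0,"tz":0,"fingers":0},
    {"rx":0,"ry":0,"rz":0,"tx":0,"ty":0,"tz":0,"fingers":0},
    {"rx":0,"ry":0,"rz":0,"tx":0,"ty":0,"tz":0,"fingers":0},
    {"rx":0,"ry":0,"rz":0,"tx":0,"ty":0,"tz":0,"fingers":0},
    {"rx":0,"ry":0,"rz":0,"tx":0,"ty":0,"tz":-0.3,"fingers":0},
    {"rx":0,"ry":0,"rz":0,"tx":0,"ty":0,"tz":-0.8,"fingers":0},
    {"rx":0,"ry":0,"rz":0,"tx":0,"ty":0,"tz":-0.8,"fingers":0}
  ]
}}

```text
t: 17.35
ee_pos: [459.7, 274.1, 156.1]
orientation: [[0.001, 1.0, -0.003], [1.0, -0.001, -0.001], [-0.001, -0.003, -1.0]]
contact_force: [0.3, -0.0, 0.4]
width: 85.6
finger_force: 0.0
```

Emit:
{"method": "jog_arm", "body": {
  "steps": [
    {"rx":0,"ry":0,"rz":0,"tx":-0.49,"ty":0.66,"tz":0,"fingers":0},
    {"rx":0,"ry":0,"rz":0,"tx":-0.49,"ty":0.66,"tz":0,"fingers":0},
    {"rx":0,"ry":0,"rz":0,"tx":-0.49,"ty":0.66,"tz":0,"fingers":0},
    {"rx":0,"ry":0,"rz":0,"tx":-0.49,"ty":0.66,"tz":0,"fingers":0},
    {"rx":0,"ry":0,"rz":0,"tx":-0.49,"ty":0.66,"tz":0,"fingers":0},
    {"rx":0,"ry":0,"rz":0,"tx":-0.49,"ty":0.66,"tz":0,"fingers":0},
    {"rx":0,"ry":0,"rz":0,"tx":-0.49,"ty":0.66,"tz":0,"fingers":0},
    {"rx":0,"ry":0,"rz":0,"tx":-0.49,"ty":0.66,"tz":0,"fingers":0}
  ]
}}

```text
t: 18.02
ee_pos: [673.2, 116.4, 157.0]
orientation: [[0.001, 1.0, 0.001], [1.0, -0.001, 0.0], [0.0, 0.001, -1.0]]
contact_force: [0.7, 0.1, 0.4]
width: 85.8
finger_force: 0.0
```

Emit:
{"method": "jog_arm", "body": {
  "steps": [
    {"rx":0,"ry":0,"rz":1,"tx":0,"ty":0,"tz":0,"fingers":0},
    {"rx":0,"ry":0,"rz":1,"tx":0,"ty":0,"tz":0,"fingers":0},
    {"rx":0,"ry":0,"rz":1,"tx":0,"ty":0,"tz":0,"fingers":0},
    {"rx":0,"ry":0,"rz":1,"tx":0,"ty":0,"tz":0,"fingers":0},
    {"rx":0,"ry":0,"rz":1,"tx":0,"ty":0,"tz":0,"fingers":0},
    {"rx":0,"ry":0,"rz":1,"tx":0,"ty":0,"tz":0,"fingers":0},
    {"rx":0,"ry":0,"rz":1,"tx":0,"ty":0,"tz":0,"fingers":0},
    {"rx":0,"ry":0,"rz":1,"tx":0,"ty":0,"tz":0,"fingers":0}
  ]
}}

```text
t: 18.68
ee_pos: [672.0, 117.6, 156.9]
orientation: [[0.647, 0.763, 0.001], [0.763, -0.647, 0.0], [0.0, 0.0, -1.0]]
contact_force: [0.5, 0.3, 0.5]
width: 85.5
finger_force: 0.0
```

Emit:
{"method": "jog_arm", "body": {
  "steps": [
    {"rx":0,"ry":0,"rz":1,"tx":0,"ty":0,"tz":0,"fingers":0},
    {"rx":0,"ry":0,"rz":1,"tx":0,"ty":0,"tz":0,"fingers":0},
    {"rx":0,"ry":0,"rz":1,"tx":0,"ty":0,"tz":0,"fingers":0},
    {"rx":0,"ry":0,"rz":1,"tx":0,"ty":0,"tz":0,"fingers":0},
    {"rx":0,"ry":0,"rz":1,"tx":0,"ty":0,"tz":0,"fingers":0},
    {"rx":0,"ry":0,"rz":1,"tx":0,"ty":0,"tz":0,"fingers":0},
    {"rx":0,"ry":0,"rz":1,"tx":0,"ty":0,"tz":0,"fingers":0},
    {"rx":0,"ry":0,"rz":0.86,"tx":0,"ty":0,"tz":0,"fingers":0},
    {"rx":0,"ry":0,"rz":0,"tx":0,"ty":0,"tz":0,"fingers":0},
    {"rx":0,"ry":0,"rz":0,"tx":0,"ty":0,"tz":0,"fingers":0}
  ]
}}

```text
t: 19.52
ee_pos: [672.0, 117.6, 156.7]
orientation: [[0.982, 0.187, 0.001], [0.187, -0.982, 0.0], [0.001, 0.0, -1.0]]
contact_force: [-0.7, 1.0, 1.1]
width: 85.7
finger_force: 0.0
```

```bash
python3 - <<'E'
from rig import *
from h import *
i=get_image("top");np.savez('top4.npz',**i)
j=get_image("scene");np.savez('scene4.npz',**j)
a,b=np.array([h for h in (px(i,[461,274,84]),px(j,[461,274,60]))]).astype(int);print(px(i,[461,274,84]),a)
A=[cv2.resize(k['color'][y-40:y+40,x-40:x+40,::-1],(400,400),interpolation=cv2.INTER_CUBIC) for k,(x,y) in((i,a),(j,b))]
cv2.imwrite("pics/stack4.png",np.hstack(A))
o=get_obs()
print(o['ee_pos'],np.round(o['orientation'],3).tolist(),np.round(o['joint_pos'],2))
E
```

```text
[126.65404357 238.22729523] [126 238]
[671.94121735 117.54705801 156.32465733] [[0.983, 0.186, 0.0], [0.186, -0.983, 0.0], [0.0, 0.0, -1.0]] [ 0.01  0.4   1.53 -0.    1.21  1.39]
```

View pics/stack4.png

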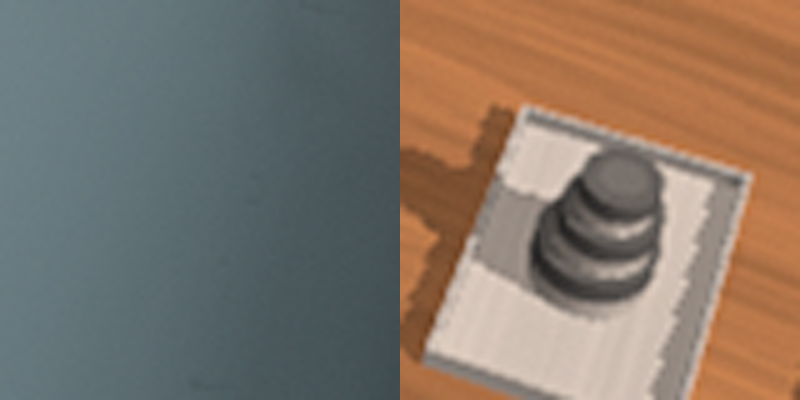

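The stack of three stands upright at about (605,225) in the right crop; the arm hides it in the top view, so I'll check its centring later. Descending on the brush.

Emit:
{"method": "jog_arm", "body": {
  "steps": [
    {"rx":0,"ry":0,"rz":0,"tx":0,"ty":0,"tz":0.8,"fingers":0},
    {"rx":0,"ry":0,"rz":0,"tx":0,"ty":0,"tz":0.8,"fingers":0},
    {"rx":0,"ry":0,"rz":0,"tx":0,"ty":0,"tz":0.6,"fingers":0},
    {"rx":0,"ry":0,"rz":0,"tx":0,"ty":0,"tz":0.4,"fingers":0},
    {"rx":0,"ry":0,"rz":0,"tx":0,"ty":0,"tz":0.3,"fingers":0},
    {"rx":0,"ry":0,"rz":0,"tx":0,"ty":0,"tz":0.2,"fingers":0},
    {"rx":0,"ry":0,"rz":0,"tx":0,"ty":0,"tz":0,"fingers":0},
    {"rx":0,"ry":0,"rz":0,"tx":0,"ty":0,"tz":0,"fingers":0}
  ]
}}

```text
t: 20.28
ee_pos: [672.6, 117.6, 32.8]
orientation: [[0.983, 0.185, 0.001], [0.185, -0.983, 0.0], [0.001, 0.0, -1.0]]
contact_force: [0.2, 0.1, -0.1]
width: 85.2
finger_force: 0.0
```

Emit:
{"method": "jog_arm", "body": {
  "steps": [
    {"rx":0,"ry":0,"rz":0,"tx":0,"ty":0,"tz":0,"fingers":1},
    {"rx":0,"ry":0,"rz":0,"tx":0,"ty":0,"tz":0,"fingers":1},
    {"rx":0,"ry":0,"rz":0,"tx":0,"ty":0,"tz":0,"fingers":1},
    {"rx":0,"ry":0,"rz":0,"tx":0,"ty":0,"tz":0,"fingers":1},
    {"rx":0,"ry":0,"rz":0,"tx":0,"ty":0,"tz":0,"fingers":1},
    {"rx":0,"ry":0,"rz":0,"tx":0,"ty":0,"tz":0,"fingers":1},
    {"rx":0,"ry":0,"rz":0,"tx":0,"ty":0,"tz":0,"fingers":1}
  ],
  "grip_force": 60
}}

```text
t: 20.87
ee_pos: [673.0, 117.6, 33.5]
orientation: [[0.983, 0.185, 0.003], [0.185, -0.983, 0.0], [0.003, 0.0, -1.0]]
contact_force: [-0.4, -0.2, 6.1]
width: 46.9
finger_force: 65.3
```

Emit:
{"method": "jog_arm", "body": {
  "steps": [
    {"rx":0,"ry":0,"rz":0,"tx":0,"ty":0,"tz":-0.3,"fingers":1},
    {"rx":0,"ry":0,"rz":0,"tx":0,"ty":0,"tz":-0.8,"fingers":1},
    {"rx":0,"ry":0,"rz":0,"tx":0,"ty":0,"tz":-0.8,"fingers":1},
    {"rx":0,"ry":0,"rz":0,"tx":0,"ty":0,"tz":-0.8,"fingers":1},
    {"rx":0,"ry":0,"rz":0,"tx":0,"ty":0,"tz":-0.8,"fingers":1},
    {"rx":0,"ry":0,"rz":0,"tx":0,"ty":0,"tz":0,"fingers":1}
  ]
}}

```text
t: 21.37
ee_pos: [675.6, 117.7, 180.8]
orientation: [[0.983, 0.185, 0.013], [0.185, -0.983, 0.0], [0.013, 0.002, -1.0]]
contact_force: [0.3, -0.4, -0.7]
width: 47.0
finger_force: 64.7
```

Emit:
{"method": "jog_arm", "body": {
  "steps": [
    {"rx":0,"ry":0,"rz":0.875,"tx":0,"ty":0,"tz":0,"fingers":1},
    {"rx":0,"ry":0,"rz":0.875,"tx":0,"ty":0,"tz":0,"fingers":1},
    {"rx":0,"ry":0,"rz":0.875,"tx":0,"ty":0,"tz":0,"fingers":1},
    {"rx":0,"ry":0,"rz":0.875,"tx":0,"ty":0,"tz":0,"fingers":1},
    {"rx":0,"ry":0,"rz":0,"tx":-0.28,"ty":0.79,"tz":0,"fingers":1},
    {"rx":0,"ry":0,"rz":0,"tx":-0.28,"ty":0.79,"tz":0,"fingers":1},
    {"rx":0,"ry":0,"rz":0,"tx":-0.28,"ty":0.79,"tz":0,"fingers":1},
    {"rx":0,"ry":0,"rz":0,"tx":-0.28,"ty":0.79,"tz":0,"fingers":1},
    {"rx":0,"ry":0,"rz":0,"tx":-0.28,"ty":0.79,"tz":0,"fingers":1},
    {"rx":0,"ry":0,"rz":0,"tx":-0.28,"ty":0.79,"tz":0,"fingers":1}
  ]
}}

```text
t: 22.2
ee_pos: [580.8, -63.6, 171.2]
orientation: [[0.993, -0.119, -0.002], [-0.119, -0.993, 0.0], [-0.002, -0.0, -1.0]]
contact_force: [0.5, -0.2, -2.2]
width: 46.7
finger_force: 64.6
```

Emit:
{"method": "jog_arm", "body": {
  "steps": [
    {"rx":0,"ry":0,"rz":0,"tx":-0.28,"ty":0.79,"tz":0,"fingers":1},
    {"rx":0,"ry":0,"rz":0,"tx":-0.28,"ty":0.79,"tz":0,"fingers":1},
    {"rx":0,"ry":0,"rz":0,"tx":-0.28,"ty":0.79,"tz":0,"fingers":1},
    {"rx":0,"ry":0,"rz":0,"tx":-0.28,"ty":0.79,"tz":0,"fingers":1},
    {"rx":0,"ry":0,"rz":0,"tx":-0.28,"ty":0.79,"tz":0,"fingers":1},
    {"rx":0,"ry":0,"rz":0,"tx":-0.28,"ty":0.79,"tz":0,"fingers":1},
    {"rx":0,"ry":0,"rz":0,"tx":-0.28,"ty":0.79,"tz":0,"fingers":1},
    {"rx":0,"ry":0,"rz":0,"tx":0,"ty":0,"tz":0,"fingers":1},
    {"rx":0,"ry":0,"rz":0,"tx":0,"ty":0,"tz":0,"fingers":1},
    {"rx":0,"ry":0,"rz":0,"tx":0,"ty":0,"tz":0,"fingers":1}
  ]
}}

```text
t: 23.03
ee_pos: [477.9, -272.3, 171.4]
orientation: [[0.993, -0.12, -0.001], [-0.12, -0.993, 0.001], [-0.001, -0.001, -1.0]]
contact_force: [0.0, 0.5, -2.2]
width: 46.7
finger_force: 64.6
```

```bash
python3 - <<'E'
from rig import *
from h import *
i=get_image("top");H=hsv(i)
x,y=px(i,[461,274,84]).astype(int)
a=cv2.resize(i['color'][y-40:y+40,x-40:x+40,::-1],(400,400),interpolation=cv2.INTER_CUBIC)
j=get_image("scene");u,v=px(j,[481,-272,80]).astype(int)
b=cv2.resize(j['color'][max(0,v-60):v+60,u-60:u+60,::-1],(400,400),interpolation=cv2.INTER_CUBIC)
print(x-40,y-40,px(i,[461,274,84]))
cv2.imwrite("pics/s5.png",np.hstack([a,b]))
print(get_obs()['ee_pos'])
E
```

```text
86 198 [126.65404357 238.22729523]
[ 478.40895325 -271.76166889  171.52084945]
```

View pics/s5.png

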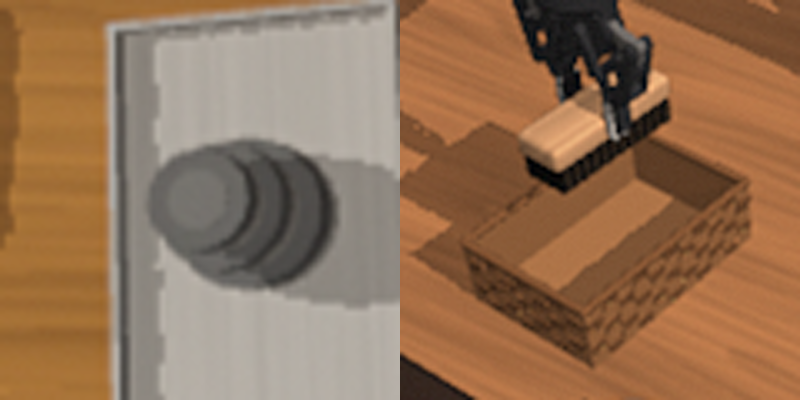

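Small lid: centred at (199,201) in the left crop, about (461,275) mm, within 1 mm of the medium tin. The brush is level and aligned above the bin. Lowering.

Emit:
{"method": "jog_arm", "body": {
  "steps": [
    {"rx":0,"ry":0,"rz":0,"tx":0.06,"ty":0,"tz":0.7,"fingers":1},
    {"rx":0,"ry":0,"rz":0,"tx":0,"ty":0,"tz":0.7,"fingers":1},
    {"rx":0,"ry":0,"rz":0,"tx":0,"ty":0,"tz":0.6,"fingers":1},
    {"rx":0,"ry":0,"rz":0,"tx":0,"ty":0,"tz":0.5,"fingers":1},
    {"rx":0,"ry":0,"rz":0,"tx":0,"ty":0,"tz":0.4,"fingers":1},
    {"rx":0,"ry":0,"rz":0,"tx":0,"ty":0,"tz":0.25,"fingers":1},
    {"rx":0,"ry":0,"rz":0,"tx":0,"ty":0,"tz":0.1,"fingers":1},
    {"rx":0,"ry":0,"rz":0,"tx":0,"ty":0,"tz":0,"fingers":1},
    {"rx":0,"ry":0,"rz":0,"tx":0,"ty":0,"tz":0,"fingers":1}
  ]
}}

```text
t: 23.88
ee_pos: [481.3, -273.3, 42.7]
orientation: [[0.993, -0.119, 0.001], [-0.119, -0.993, -0.001], [0.001, 0.001, -1.0]]
contact_force: [-0.5, -0.0, -1.9]
width: 46.4
finger_force: 64.6
```

Emit:
{"method": "jog_arm", "body": {
  "steps": [
    {"rx":0,"ry":0,"rz":0,"tx":0,"ty":0,"tz":0.04,"fingers":1},
    {"rx":0,"ry":0,"rz":0,"tx":0,"ty":0,"tz":0,"fingers":1}
  ]
}}

```text
t: 24.05
ee_pos: [481.3, -273.7, 41.3]
orientation: [[0.993, -0.119, 0.001], [-0.119, -0.993, -0.001], [0.002, 0.001, -1.0]]
contact_force: [0.0, 0.6, -1.6]
width: 46.9
finger_force: 64.6
```

Emit:
{"method": "jog_arm", "body": {
  "steps": [
    {"rx":0,"ry":0,"rz":0,"tx":0,"ty":0,"tz":0.05,"fingers":1},
    {"rx":0,"ry":0,"rz":0,"tx":0,"ty":0,"tz":0.03,"fingers":1},
    {"rx":0,"ry":0,"rz":0,"tx":0,"ty":0,"tz":0,"fingers":1}
  ]
}}

```text
t: 24.3
ee_pos: [481.1, -273.7, 38.4]
orientation: [[0.993, -0.119, 0.001], [-0.119, -0.993, -0.001], [0.001, 0.0, -1.0]]
contact_force: [-2.2, 1.7, 6.1]
width: 47.1
finger_force: 65.4
```

Emit:
{"method": "jog_arm", "body": {
  "steps": [
    {"rx":0,"ry":0,"rz":0,"tx":0,"ty":0,"tz":0,"fingers":0.2},
    {"rx":0,"ry":0,"rz":0,"tx":0,"ty":0,"tz":0,"fingers":0.2},
    {"rx":0,"ry":0,"rz":0,"tx":0,"ty":0,"tz":0,"fingers":0.2},
    {"rx":0,"ry":0,"rz":0,"tx":0,"ty":0,"tz":0,"fingers":0.2},
    {"rx":0,"ry":0,"rz":0,"tx":0,"ty":0,"tz":-0.3,"fingers":0.2},
    {"rx":0,"ry":0,"rz":0,"tx":0,"ty":0,"tz":-0.7,"fingers":0.2},
    {"rx":0,"ry":0,"rz":0,"tx":0,"ty":0,"tz":-0.8,"fingers":0.2},
    {"rx":0,"ry":0,"rz":0,"tx":0,"ty":0,"tz":-0.8,"fingers":0.2},
    {"rx":0,"ry":0,"rz":0,"tx":0,"ty":0,"tz":-0.8,"fingers":0.2},
    {"rx":0,"ry":0,"rz":0,"tx":0,"ty":0,"tz":-0.8,"fingers":0.2}
  ]
}}

```text
t: 25.13
ee_pos: [480.5, -273.0, 207.6]
orientation: [[0.993, -0.119, 0.001], [-0.119, -0.993, -0.001], [0.001, 0.001, -1.0]]
contact_force: [0.2, 0.1, -0.7]
width: 68.1
finger_force: 0.0
```

Emit:
{"method": "jog_arm", "body": {
  "steps": [
    {"rx":0,"ry":0,"rz":0,"tx":0,"ty":-0.8,"tz":0,"fingers":0.2},
    {"rx":0,"ry":0,"rz":0,"tx":0,"ty":-0.8,"tz":0,"fingers":0.2},
    {"rx":0,"ry":0,"rz":0,"tx":0,"ty":-0.8,"tz":0,"fingers":0.2},
    {"rx":0,"ry":0,"rz":0,"tx":0,"ty":-0.8,"tz":0,"fingers":0.2},
    {"rx":0,"ry":0,"rz":0,"tx":0,"ty":-0.8,"tz":0,"fingers":0.2},
    {"rx":0,"ry":0,"rz":0,"tx":0,"ty":-0.8,"tz":0,"fingers":0.2},
    {"rx":0,"ry":0,"rz":0,"tx":0,"ty":0,"tz":0,"fingers":0.2},
    {"rx":0,"ry":0,"rz":0,"tx":0,"ty":0,"tz":0,"fingers":0.2}
  ]
}}

```text
t: 25.8
ee_pos: [503.7, -81.3, 205.9]
orientation: [[0.993, -0.116, 0.001], [-0.116, -0.993, -0.001], [0.001, 0.0, -1.0]]
contact_force: [0.3, -1.0, 0.6]
width: 68.5
finger_force: 0.0
```

```bash
python3 - <<'E'
from rig import *
import cv2
i=get_image("top")
cv2.imwrite("pics/top6.png",cv2.resize(i['color'][...,::-1],(800,600),interpolation=cv2.INTER_CUBIC))
E
```

```text
(no output)
```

View pics/top6.png

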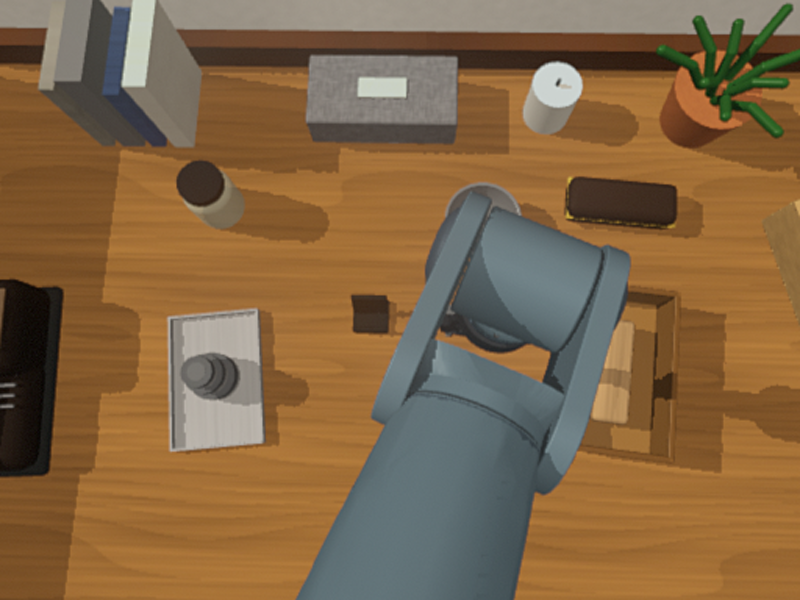

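The stack is centred in the tray at (210,375) and the brush lies in the bin at about (615,372). The jar, phone stand, case and bowl are where they were, and the arm is clear.

```bash
python3 -c "
from rig import *
print(hand_in())"
```

```text
the job is handed in; nothing more can be done
None
```

The job is handed in: the three tins are stacked in the key tray, each within about 3 mm of its target by camera, and the brush lies bristles down in the bin; the bowl, jar, phone stand and glasses case look unmoved, and the last clock reading was 25.8 s, but `hand_in()` returned no verdict.

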